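# Pack the gap beside a deep-well block and hold the clamp shut

## Robot

A 7-joint arm with a two-finger parallel gripper is mounted at the origin on the work surface; the furniture and walls round the work are solid. World frame = base frame: x ahead of the robot, y to its left, z up, the work surface at z = 0. Lengths are in mm, angles in rad, forces in N, time in s.
With the tool pointing down it reaches from about 425 to 875 mm from the base axis. Payload 9.9 kg.
Tool frame: the origin (TCP) lies at the very end of the fingers, on their centre line; the grasp point (between the pads) lies 19 mm behind it; z points along the fingers, y is the line along which they close (so a half turn about z gives the same grasp; the last joint's range is limited). The gripper opens to 85 mm and grips with 20 to 120 N. Pads are 22 mm wide; open, the fingers measure 114 mm over their backs; the gripper's body (76 mm by 85 mm) begins 54 mm behind the grasp point. The pads swing forward as they close: fully open they stand 13 mm farther back than shut.
Start: joints at [1.228, 0.576, 0.025, 1.437, -0.015, 1.129, -0.057], TCP at [172.751, -652.522, 199.989] pointing down, gripper open.
Joint ranges: [-2.76, 2.76], [-0.34, 2.15], [-1.52, 1.57], [0.19, 2.46], [-1.09, 4.23], [0.17, 1.99], [-2.82, 2.82]. Speed limits (rad/s): [2.22, 2.22, 3.01, 3.01, 3.14, 3.14, 3.14].

## Interface

Orientations are given as a unit quaternion [w, x, y, z].
In Python, from station import arm, optics, job gives the robot as it stands.
- The arm moves only by the shell command python3 -m pendant [FORCE], which reads ROWS from standard input. ROWS is one flat JSON list of numbers that holds 1 to 12 rows one after another, with no inner brackets; each row has 5 numbers: dx, dy, dz in mm, then a turn about the tool's z in rad, then the finger opening in mm; each row shifts and turns the commanded pose from where the row before left it, along the tool's axes as they then stand; what a row does not reach is not made up. A row lasts 1/12 s, in which the tool goes at most 41.7 mm and 0.125 rad, less where a joint would pass 70% of its speed; a pose out of reach is approached as far as the arm can. The fingers move at their own pace and stop on an object; FORCE is the grip in N (left out, the last holds). Time passes only in rows, so rows that do not move let the fingers close. It prints the time, the measured TCP pose, the force, the opening and the grip force at its end. Input that does not fit is refused with a message, and nothing moves.
- arm.read_state(): the state, without advancing time (a new reading comes with each control period).
- optics.grab_frame(name): name is "scene" or "top"; returns the picture (384x512x3 uint8, red, green, blue); there is no depth.
- optics.calibration(name): a dict with "intrinsics" (3x3 intrinsics, pixels), "world_from_camera" (4x4, takes a point from camera to world coordinates). Camera axes: x right, y down, z forward; pixel columns grow to the right and rows downward; lengths in mm; the calibration is good to about 2 mm. A picture is of the moment at which its call begins. calibration takes no time and is no camera call.
- job.sign_off(): hands the job in; it is judged then, once.
The state is a dict: "time_s": time; "joint_pos": joint angles; "joint_velocities": joint speeds; "tau": joint torques, N m; "position": TCP position; "ee_rot": TCP orientation; "force": force on the tool from outside, world axes, zero at the start; "torque": the same for the moment, N m; "gripper_width": finger opening in mm; "grip_force": force on a finger pad.
Only numpy, scipy, OpenCV 4.12 (cv2) and the standard library are available. Lean on these libraries where they do the work, as an engineer would, in place of code of your own. Each camera call takes 0.05 s, during which the arm holds its last target. There are 200 camera calls.

## Task

The clamp on the shaker deck cannot reach the deep-well block: one at a time, stand spacer plates from the rack upright on the deck in the gap between block and clamp jaw, side by side in front of the jaw, until sliding the clamp in by its black tab squeezes the plates firmly against the block instead of running to its end stop. Leave the plates you do not need in the rack and do not knock the slide box or the loose tube cap about. Finish while still holding the clamp closed on the stack with a gentle steady push of about 10 N, touching only the clamp: do not let go, as it springs open.

Things in the scene. Friction and masses are not known exactly. Their poses are not given: they have to be found in the camera images.
- deck: fixed aluminium shaker deck, 210 (x) x 100 (y) x 10 (z) mm, top face 10 mm above the worktop; origin at the centre of its underside. Its +x axis is the closing direction of the clamp, towards the deep-well block; the gap lies on its x axis (y = 0). Two guide rails, reaching 24 mm above the worktop, flank the clamp at y = -36 to -27 and 27 to 36 mm, from x = -104 to -34 mm
- jaw (a joint): travel of the sliding clamp along the deck's +x, in m: 0 open (it rests there), 0.024 its end stop. A return spring pushes it open with 2 N at 0 and 4.4 N at 0.024. When released it springs open
- clamp_face (a point): centre of the clamp jaw's flat face, which presses on the spacers; the face is 50 mm wide (deck y) and reaches from 12 to 54 mm above the worktop. With the clamp open it lies at deck x = -40 mm; its axes are the deck's
- clamp_tab (a point): centre of the top of the clamp's upright black tab, by which the clamp is moved; the tab is 18 (deck x) x 20 (deck y) mm, its top 88.5 mm above the worktop, and stands free for 65 mm below that; it sits 40 mm behind the jaw's face; axes as the deck's
- well_block: off-white deep-well block with 4 x 4 open square wells, 85 (x) x 85 (y) x 44 (z) mm, pinned on the deck (cannot move), its top 54 mm above the worktop; origin at the centre of its underside, axes as the deck's. Its flat side at x = -42.5 mm faces the clamp jaw; where it stands along the deck differs: the gap to the open jaw is 37 to 56 mm
- spacer_rack: fixed grey rack, 112 (x) x 56 (y) mm with a 6 mm thick floor and 14 mm high ribs on it (top 20 mm above the worktop); origin at the centre of its underside. Four slots 15 mm wide, at x = -36, -12, 12, 36 mm, each with one spacer standing on the floor. To its right (towards -y) stands a large open centrifuge, its lid up: raise the arm clear of it before moving across
- spacer_1: loose upright spacer plate, off-white plastic, 12 (x) x 44 (y) x 72 (z) mm, about 45 g; origin at the centre of its underside, z up, x through its thickness. It starts standing in a slot of the rack, x along the rack's x. Easily gripped by its two 44 mm-apart narrow edges near the top
- spacer_2: loose upright spacer plate, off-white plastic, 12 (x) x 44 (y) x 72 (z) mm, about 45 g; origin at the centre of its underside, z up, x through its thickness. It starts standing in a slot of the rack, x along the rack's x. Easily gripped by its two 44 mm-apart narrow edges near the top
- spacer_3: loose upright spacer plate, off-white plastic, 12 (x) x 44 (y) x 72 (z) mm, about 45 g; origin at the centre of its underside, z up, x through its thickness. It starts standing in a slot of the rack, x along the rack's x. Easily gripped by its two 44 mm-apart narrow edges near the top
- spacer_4: loose upright spacer plate, off-white plastic, 12 (x) x 44 (y) x 72 (z) mm, about 45 g; origin at the centre of its underside, z up, x through its thickness. It starts standing in a slot of the rack, x along the rack's x. Easily gripped by its two 44 mm-apart narrow edges near the top
- slide_box: green slide box, 33 x 85 x 24 mm, a bystander; origin at the centre of its underside
- tube_cap: loose yellow tube cap, 16 mm across, 24 mm high, a bystander; origin at the centre of its underside
Things that resemble listed ones, but are neither listed nor needed, are in the scene too. Leave any red or yellow look-alike of the spacer_3 alone.

How it is judged:
By the outcome, as a careful person would: the job done as asked, in the order asked, and still so for the second after the job is handed in, while the arm keeps its last pose, push and grip.
It also fails if it takes over 72 s, if anything falls off the work surface, if the arm or the gripper's body presses on something with over 40 N, if the wrist force passes 120 N, or if a joint passes its speed limit or range.

## Working session

There is one attempt and no reset: what is moved stays moved. The work goes in short steps, Python scripts to look and compute and a shell command to move; the robot and the scene stay as the last step left them, time stands still between calls to the robot, and variables do not carry over. Pictures are saved under pics/ and viewed, at most 11 in all, crops included, and the job is handed in when it is done.

```bash
ls; mkdir -p pics; python3 - <<'E'
from station import arm, optics, job
import cv2, numpy as np
s=arm.read_state(); print(s)
for n in("scene","top"):
    f=optics.grab_frame(n); c=optics.calibration(n); print(n,np.round(c["intrinsics"],2).tolist(),np.round(c["world_from_camera"],4).tolist())
    cv2.imwrite(f"pics/{n}0.png",cv2.resize(f[:,:,::-1],(800,600),interpolation=cv2.INTER_CUBIC)); np.save(f"pics/{n}0.npy",f)
E
```

```text
pics
{'time_s': 0.0, 'joint_pos': array([ 1.22817843,  0.57649563,  0.02486668,  1.43789705, -0.01501081,
        1.12901417, -0.05652079]), 'joint_velocities': array([ 0.00169596, -0.0004488 , -0.00199708,  0.00035082, -0.00149854,
        0.00160258, -0.0004568 ]), 'tau': array([-6.71757480e-04, -7.65750718e+01,  2.25006625e+00, -2.85957885e+01,
        1.52591866e-02,  1.29489909e-02,  1.51591217e-05]), 'position': array([ 172.62323617, -652.03379928,  199.1716062 ]), 'ee_rot': array([-8.01105539e-04,  9.91638665e-01,  1.29042995e-01, -1.47891053e-04]), 'force': array([-0.6648894 , -0.18360776, -0.31728415]), 'torque': array([-0.03188512,  0.03246973,  0.02667143]), 'grip_force': 0.0, 'gripper_width': 85.31842279619106}
scene [[375.99, 0.0, 260.21], [0.0, 375.99, 190.51], [0.0, 0.0, 1.0]] [[-0.9249, -0.1883, 0.3302, 158.6194], [-0.3801, 0.4716, -0.7957, 558.6447], [-0.0059, -0.8615, -0.5077, 517.234], [0.0, 0.0, 0.0, 1.0]]
top [[356.54, 0.0, 260.38], [0.0, 356.54, 190.59], [0.0, 0.0, 1.0]] [[-0.0282, -0.9948, 0.0984, 335.3317], [-0.9988, 0.0319, 0.0364, -135.483], [-0.0393, -0.0972, -0.9945, 915.75], [0.0, 0.0, 0.0, 1.0]]
```

View pics/scene0.png

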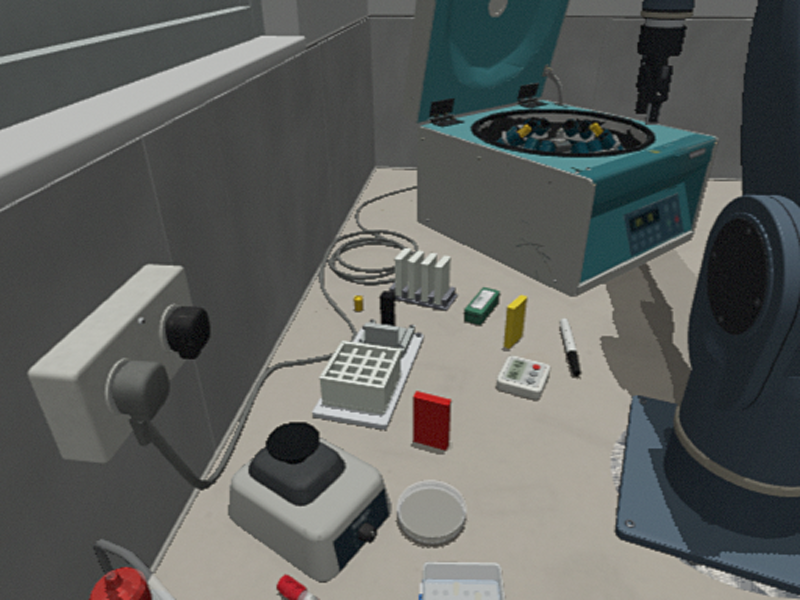

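View pics/top0.png

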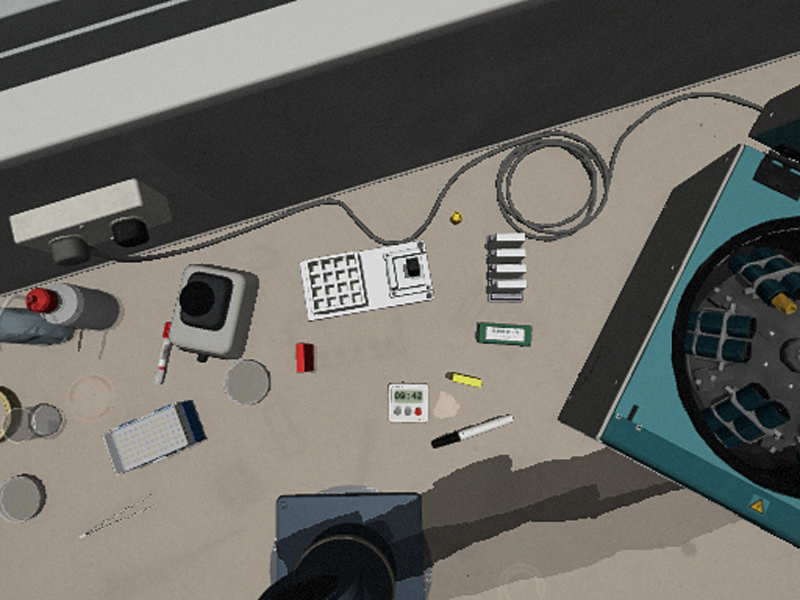

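The scene view shows the deck with block (scene px ~360,375), the four spacers (~422,278), the cap, the box, and red and yellow look-alikes. In the top view the deck is at ~(367,280), the spacers at ~(507,268), and the centrifuge is to the right. Next I'll look at enlarged crops.

```bash
python3 - <<'E'
import cv2, numpy as np
def crop(n,x0,y0,w,h,k):
    f=np.load(f"pics/{n}0.npy")[y0:y0+h,x0:x0+w,::-1]
    f=cv2.resize(f,None,fx=k,fy=k,interpolation=cv2.INTER_CUBIC)
    for i in range(0,w,10):
        cv2.line(f,(i*k,0),(i*k,8 if i%50 else 20),(0,0,255),1); cv2.putText(f,str(x0+i),(i*k,30),0,.35,(0,0,255))
    for i in range(0,h,10):
        cv2.line(f,(0,i*k),(8,i*k),(0,0,255),1); cv2.putText(f,str(y0+i),(10,i*k+4),0,.35,(0,0,255))
    cv2.imwrite(f"pics/{n}0c.png",f)
crop("top",190,140,155,85,5); crop("scene",195,152,120,120,5)
E
```

```text
(no output)
```

View pics/top0c.png

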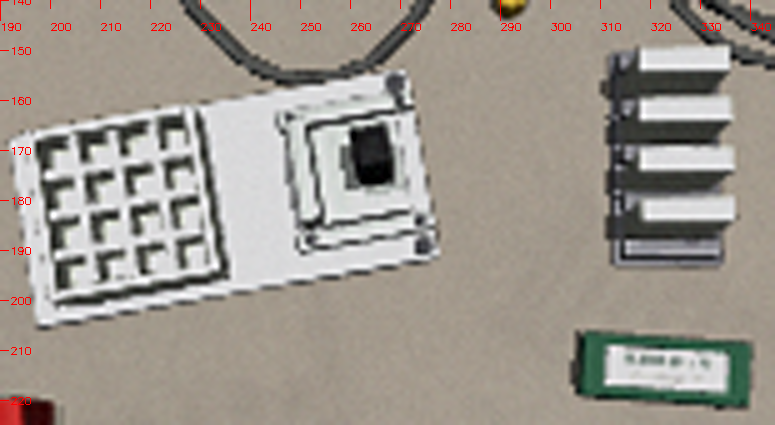

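View pics/scene0c.png

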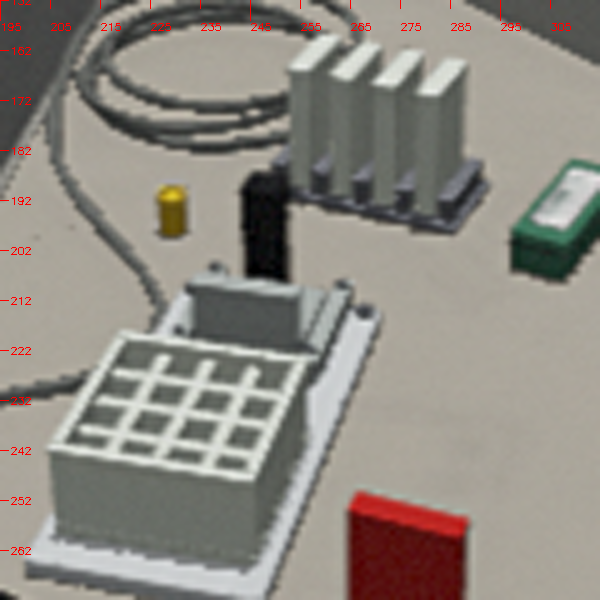

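```bash
cat > h.py <<'E'
import numpy as np, cv2
from scipy.optimize import least_squares
from station import arm, optics, job
C={n:optics.calibration(n) for n in("scene","top")}
O={"top":(190,140),"scene":(195,152)}
def proj(n,P):
    T=np.linalg.inv(C[n]["world_from_camera"]); q=(T[:3,:3]@np.atleast_2d(P).T+T[:3,3:]); q=C[n]["intrinsics"]@q
    return (q[:2]/q[2]).T
def un(n,p): return (np.array(p,float)+.5)/5-.5+O[n]   # crop px -> image px
def ray(n,p,z):
    M=C[n]["world_from_camera"]; d=M[:3,:3]@np.linalg.inv(C[n]["intrinsics"])@[*p,1]
    return M[:3,3]+d*(z-M[2,3])/d[2]
def tri(a,b):
    f=lambda X:np.r_[proj("top",X)[0]-a,proj("scene",X)[0]-b]
    r=least_squares(f,[500,-100,50.]); return r.x,np.abs(r.fun).max()
def place(p,L): # p=x,y,yaw ; local pts
    c,s=np.cos(p[2]),np.sin(p[2]); L=np.atleast_2d(L).astype(float)
    return np.c_[p[0]+c*L[:,0]-s*L[:,1],p[1]+s*L[:,0]+c*L[:,1],L[:,2]]
E
python3 - <<'E'
from h import *
T=[[(638,50),(729,47),(730,70),(640,73)],[(639,98),(732,96),(732,119),(640,122)],[(641,148),(733,145),(734,169),(642,172)],[(643,198),(735,195),(736,219),(644,222)]]
S=[[(289,68),(322,34),(345,40),(311,74)],[(331,76),(362,41),(383,48),(353,83)],[(372,84),(402,48),(424,55),(396,90)],[(416,93),(444,58),(467,66),(440,99)]]
for t,s in zip(T,S):
    X=[tri(un("top",a),un("scene",b)) for a,b in zip(t,s)]; P=np.array([x for x,_ in X])
    d=(P[0]+P[3]-P[1]-P[2])/2; print("pl",P.mean(0).round(1),"len",np.hypot(*d[:2]).round(1),"yaw",np.degrees(np.arctan2(d[1],d[0])).round(1),"th",np.linalg.norm((P[0]+P[1]-P[2]-P[3])/2).round(1),"err",max(e for _,e in X).round(2))
dc=[(8,135),(37,327),(438,256),(407,70)]
D=np.array([ray("top",un("top",p),10) for p in dc]); print(D.round(1))
L=[[105,50,10],[105,-50,10],[-105,-50,10],[-105,50,10]]
# +x is world +y; left(+y_deck) of +x is world -x
L=[[105,-50,10],[105,50,10],[-105,50,10],[-105,-50,10]]
pd=least_squares(lambda p:(proj("top",place(p,L))-[un("top",a) for a in dc]).ravel(),[*D.mean(0)[:2],1.74])
print("deck",pd.x.round(3),pd.fun.round(1))
np.save("deck.npy",pd.x)
# overlay
p=pd.x
for n in("top","scene"):
    f=np.load(f"pics/{n}0.npy"); w,h=(155,85) if n=="top" else (120,120); x0,y0=O[n]
    im=cv2.resize(f[y0:y0+h,x0:x0+w,::-1],None,fx=5,fy=5,interpolation=cv2.INTER_CUBIC)
    def poly(Q,c): cv2.polylines(im,[np.int32(((proj(n,place(p,Q))-O[n]+.5)*5-.5).round())],True,c,1)
    poly(L,(0,0,255))
    poly([[-40,-25,54],[-40,25,54],[-40,25,12],[-40,-25,12]],(255,0,0))
    poly([[-89,-10,88.5],[-71,-10,88.5],[-71,10,88.5],[-89,10,88.5]],(0,255,0))
    b=6
    poly([[b,-42.5,54],[b,42.5,54],[b+85,42.5,54],[b+85,-42.5,54]],(255,0,255))
    poly([[b,-42.5,54],[b,42.5,54],[b,42.5,10],[b,-42.5,10]],(255,0,255))
    cv2.imwrite(f"pics/{n}1.png",im)
a=cv2.imread("pics/top1.png");b=cv2.imread("pics/scene1.png")[:, :]
cv2.imwrite("pics/ov.png",np.hstack([a[:,:450],cv2.resize(b[150:600,0:400],None,fx=.94,fy=.94)[:425,:350]]))
E
```

```text
pl [ 506.1 -264.3   77.2] len 42.8 yaw 89.1 th 11.7 err 0.4
pl [ 482.8 -263.9   76.9] len 43.4 yaw 89.7 th 11.6 err 0.18
pl [ 459.2 -263.5   77.2] len 43.1 yaw 89.9 th 11.9 err 0.29
pl [ 435.5 -263.6   76. ] len 43.2 yaw 90.2 th 12.0 err 0.27
[[ 493.1   75.2   10. ]
 [ 393.1   61.1   10. ]
 [ 423.  -145.2   10. ]
 [ 519.8 -132.4   10. ]]
deck [457.263 -35.331   1.707] [-0.1  0.2 -0.3 -0.2  0.4  0.4  0.  -0.5]Traceback (most recent call last):
  File "<stdin>", line 29, in <module>
    return _nx.concatenate(arrs, 1, dtype=dtype, casting=casting)
           ~~~~~~~~~~~~~~~^^^^^^^^^^^^^^^^^^^^^^^^^^^^^^^^^^^^^^^
ValueError: all the input array dimensions except for the concatenation axis must match exactly, but along dimension 0, the array at index 0 has size 425 and the array at index 1 has size 423
```

```bash
python3 - <<'E'
import cv2,numpy as np
a=cv2.imread("pics/top1.png");b=cv2.imread("pics/scene1.png")
o=np.zeros((450,800,3),np.uint8); o[:425,:450]=a[:,:450]; o[:,450:]=b[150:600,30:380]
cv2.imwrite("pics/ov.png",o)
E
```

```text
(no output)
```

View pics/ov.png

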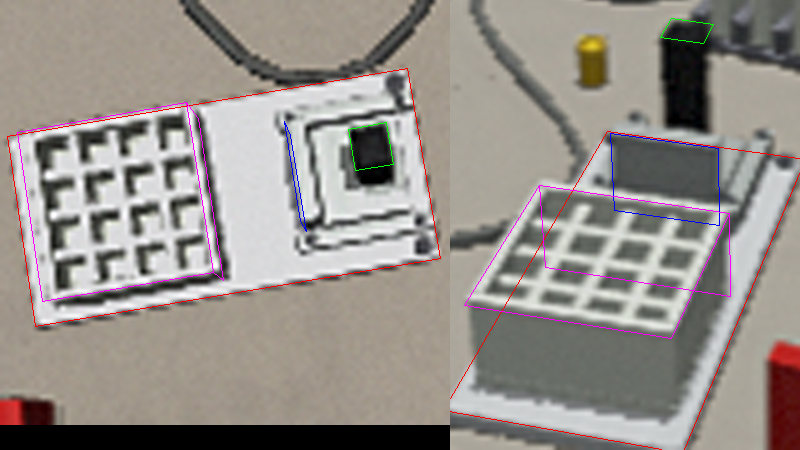

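Overlay: deck and jaw outlines fit both views, and the block outline needs to move ~3 mm towards the jaw. That makes the gap ≈43 mm, so two plates. I'll refine this numerically and measure the centrifuge height.

```bash
python3 - <<'E'
from h import *
k=512/800
P=lambda p:np.array(p)*k-.2
for nm,a,b in[("cf left-near(robot side)",(600,437),(598,180)),("cf left-far",(743,147),(420,123)),("lid hinge?",(760,165),(428,100))]:
    print(nm,tri(P(a),P(b)))
print("tcp",proj("top",[172,-652,200])/k,proj("scene",[172,-652,200])/k)
p=np.load("deck.npy")
# block: fit b with top-face corners in scene, deck pose free slightly
sc=np.array([un("scene",q) for q in[(120,330),(315,355),(252,478),(50,448)]])
tp=np.array([un("top",q) for q in[(197,107),(221,268)]])
B=lambda b:[[b,-42.5,54],[b,42.5,54],[b+85,42.5,54],[b+85,-42.5,54]]
for use in("s","t","b"):
    f=lambda v:np.r_[(proj("scene",place(p,B(v[0])))-sc+v[1:3]).ravel()*(use!="t"),(proj("top",place(p,B(v[0])[:2]))-tp).ravel()*(use!="s"),v[1:3]]
    r=least_squares(f,[3,0,0.]);print(use,r.x.round(2),r.fun.round(1))
tab=[[-89,-10,88.5],[-71,-10,88.5],[-71,10,88.5],[-89,10,88.5]]
print("tab",place(p,[[-80,0,88.5]]),"spots",place(p,[[-6,0,10],[-23,0,10]]),np.hypot(*p[:2]))
E
```

```text
cf left-near(robot side) (array([ 223.81922477, -339.62381783,  217.98297552]), np.float64(2.552807752069384))
cf left-far (array([ 580.10997795, -534.58822409,  226.34110586]), np.float64(0.526169524346642))
lid hinge? (array([ 545.97889028, -523.637955  ,  273.19821223]), np.float64(4.9216842599491315))
tcp [[858.35473037 475.23511495]] [[640.61665208 141.47007365]]
s [ 0.91 -0.07 -0.01] [ 0.4 -0.4 -0.7  0.2  0.6  0.4 -0.3 -0.3 -0.  -0.   0.   0.  -0.1 -0. ]
t [1.54 0.   0.  ] [ 0.  -0.  -0.   0.   0.   0.  -0.  -0.  -0.4 -1.2  0.2  0.5  0.   0. ]
b [ 1.4  -0.01 -0.13] [ 0.4 -0.3 -0.7  0.2  0.5  0.5 -0.3 -0.2 -0.3 -1.2  0.3  0.5 -0.  -0.1]
tab [[ 468.11208323 -114.59200272   88.5       ]] spots [[458.07661362 -41.2756379   10.        ]
 [460.38205934 -58.11858658  10.        ]] 458.6258482277581
```

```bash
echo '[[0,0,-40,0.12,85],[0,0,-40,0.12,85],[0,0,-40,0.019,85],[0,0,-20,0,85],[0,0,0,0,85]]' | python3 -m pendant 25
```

```text
refused: ROWS must be one flat list, 5 numbers to a row, no inner brackets. Nothing was moved.
```

Wrong form. The message asks for one flat list, 5 numbers to a row, no inner brackets, so I'll send the same numbers that way.

```bash
echo '[0,0,-40,0.12,85,0,0,-40,0.12,85,0,0,-40,0.019,85,0,0,-20,0,85,0,0,0,0,85]' | python3 -m pendant 25
```

```text
time_s: 0.52
position: [173.1, -654.3, 345.6]
ee_rot: [0.004, 1.0, -0.0, 0.001]
force: [0.0, -0.5, 0.2]
gripper_width: 84.7
grip_force: 0.0
```

```bash
echo '[20,-30,0,0,85,20,-30,0,0,85,20,-30,0,0,85,20,-30,0,0,85,20,-30,0,0,85,20,-30,0,0,85,20,-30,0,0,85,20,-30,0,0,85,20,-30,0,0,85,20,-30,0,0,85,20,-30,0,0,85,20,-30,0,0,85]' | python3 -m pendant && echo '[22.5,-28.5,0,0,70,0,0,0,0,70,0,0,0,0,70,0,0,0,0,70]' | python3 -m pendant; python3 -c "
from station import arm
s=arm.read_state();print(s['joint_pos'],s['position'],s['ee_rot'])"
```

```text
time_s: 1.52
position: [413.1, -290.8, 339.4]
ee_rot: [-0.0, 1.0, -0.0, -0.0]
force: [0.7, -0.5, -0.1]
gripper_width: 84.9
grip_force: 0.0
time_s: 1.85
position: [434.8, -264.4, 339.4]
ee_rot: [-0.0, 1.0, -0.0, -0.001]
force: [-0.3, -0.1, -0.0]
gripper_width: 70.2
grip_force: 0.0
[ 0.50807331  0.22551954 -0.07045369  1.62219492  0.01687698  1.29566447
 -1.13611556] [ 434.76023995 -264.39927414  339.40993239] [-3.05770871e-05  9.99999785e-01 -5.62222403e-05 -6.53072976e-04]
```

```bash
echo '[0,0,40,0,62,0,0,40,0,62,0,0,40,0,62,0,0,40,0,62,0,0,40,0,62,0,0,30,0,62,0,0,25,0,62,0,0,15,0,62,0,0,13,0,62,0,0,0,0,62,0,0,0,0,62]' | python3 -m pendant && echo '[0,0,0,0,30,0,0,0,0,30,0,0,0,0,30,0,0,0,0,30,0,0,0,0,30,0,0,0,0,30,0,0,0,0,30,0,0,0,0,30]' | python3 -m pendant 30
```

```text
time_s: 2.77
position: [434.1, -265.1, 56.6]
ee_rot: [-0.0, 1.0, -0.001, -0.001]
force: [-0.2, 0.2, 0.1]
gripper_width: 61.8
grip_force: 0.0
time_s: 3.43
position: [435.4, -264.1, 57.1]
ee_rot: [0.0, 1.0, -0.0, 0.0]
force: [1.0, 0.2, -0.7]
gripper_width: 29.7
grip_force: 0.0
```

```bash
cat >> h.py <<'E'
def two(name,tb,sb,k):
    ims=[]
    for n,(x0,y0,w,h) in(("top",tb),("scene",sb)):
        f=optics.grab_frame(n); np.save(f"pics/{name}_{n}.npy",f)
        ims.append(cv2.resize(f[y0:y0+h,x0:x0+w,::-1],None,fx=k,fy=k,interpolation=cv2.INTER_CUBIC))
    H=max(i.shape[0] for i in ims); cv2.imwrite(f"pics/{name}.png",np.hstack([np.pad(i,((0,H-i.shape[0]),(0,0),(0,0))) for i in ims]))
E
python3 - <<'E'
from h import *
two("m1",(290,130,80,110),(225,110,80,110),5)
E
```

```text
(no output)
```

View pics/m1.png

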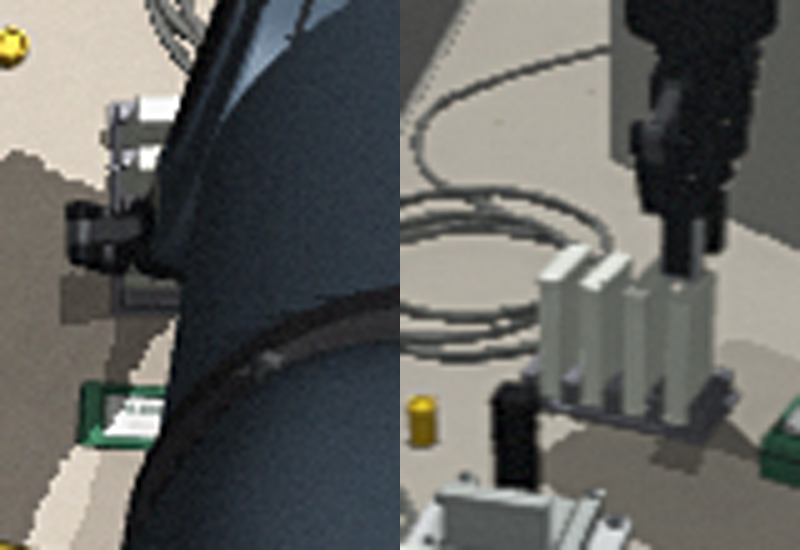

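```bash
python3 - <<'E'
from h import *
f=lambda n,P:proj(n,P)-(np.array([225,110]) if n=="scene" else np.array([290,130]))
for z in(57,67,77,87,100): 
    a=f("scene",[435.4,-249,z])[0]*5; print(z,a+[400,0], (f("scene",[435.4,-264+22,z])[0]*5+[400,0]), f("top",[435.4,-249,z])[0]*5)
E
```

```text
57 [680.40372464 331.65346463] [675.80883622 337.69279829] [151.16859531 262.18954933]
67 [680.83894461 314.45563105] [676.22221264 320.42691813] [153.84619471 259.67262307]
77 [681.27878    297.07541842] [676.63999847 302.97686605] [156.58720698 257.09608912]
87 [681.7233046  279.50991015] [677.06226463 285.33967944] [159.3939118  254.45780458]
100 [682.30832114 256.39282538] [677.61802811 262.12658564] [163.1447836  250.93200914]
```

The front fingertip appears at about scene crop (680,275), just above the top of plate 4, so the pads closed on air. I'll reopen, go lower and close again.

```bash
echo '[0,0,0,0,62,0,0,0,0,62,0,0,0,0,62,0,0,0,0,62,0,0,0,0,62,0,0,8,0,62,0,0,8,0,62,0,0,0,0,62]' | python3 -m pendant && echo '[0,0,0,0,35,0,0,0,0,35,0,0,0,0,35,0,0,0,0,35,0,0,0,0,35,0,0,0,0,35]' | python3 -m pendant 30; python3 -c "
from station import arm
s=arm.read_state();print(s['force'],s['torque'],s['tau'])"
```

```text
time_s: 4.2
position: [434.5, -263.6, 39.3]
ee_rot: [-0.001, 1.0, -0.0, -0.001]
force: [0.2, 0.0, -0.1]
gripper_width: 61.6
grip_force: 0.0
time_s: 4.7
position: [435.4, -264.1, 41.1]
ee_rot: [0.0, 1.0, -0.0, 0.0]
force: [-0.0, -0.2, -0.3]
gripper_width: 41.9
grip_force: 30.5
[-0.00182455 -0.2273017  -0.25385481] [ 0.06756868  0.00225541 -0.02298661] [-7.31930093e-03 -6.25404310e+01  7.79314321e-01 -1.65544975e+01
  8.56504601e-03  8.65102884e-04  5.19652895e-05]
```

```bash
echo '[0,0,0,0,35,0,0,-10,0,35,0,0,-25,0,35,0,0,-25,0,35,0,0,-25,0,35,0,0,-25,0,35,0,0,-25,0,35,0,0,-15,0,35,0,0,0,0,35,0,0,0,0,35]' | python3 -m pendant 40 && echo '[0,-10,0,0,35,3,-25,0,0,35,3,-25,0,0,35,3,-25,0,0,35,3,-25,0,0,35,3,-25,0,0,35,3,-25,0,0,35,3,-25,0,0,35,2,-25,0,0,35,0,-11.7,0,0,35]' | python3 -m pendant && echo '[0,0,0,-0.1,35,0,0,0,-0.11,35,0,0,0,-0.12,35,0,0,0,-0.12,35,0,0,0,-0.12,35,0,0,0,-0.12,35,0,0,0,-0.12,35,0,0,0,-0.12,35,0,0,0,-0.12,35,0,0,0,-0.12,35,0,0,0,-0.12,35,0,0,0,-0.12,35]' | python3 -m pendant && echo '[0,0,0,-0.12,35,0,0,0,-0.12,35,0,0,0,-0.057,35,0,0,0,0,35,0,0,0,0,35,0,0,0,0,35]' | python3 -m pendant ; python3 - <<'E'
from h import *
s=arm.read_state();print(s['joint_pos'].round(3),s['ee_rot'],s['position'])
q=s['ee_rot'];print("psi",2*np.arctan2(q[2],q[1]))
two("m2",(180,120,90,110),(195,110,70,110),5)
E
```

```text
time_s: 5.53
position: [435.6, -264.2, 192.2]
ee_rot: [0.001, 1.0, -0.0, 0.001]
force: [-0.6, -0.8, -1.4]
gripper_width: 41.8
grip_force: 40.9
time_s: 6.37
position: [457.6, -38.2, 190.0]
ee_rot: [-0.001, 1.0, 0.002, -0.001]
force: [-0.5, 1.6, 0.1]
gripper_width: 41.9
grip_force: 40.9
time_s: 7.37
position: [457.2, -41.6, 189.9]
ee_rot: [-0.001, 0.76, 0.65, -0.001]
force: [0.4, 0.2, -1.7]
gripper_width: 41.6
grip_force: 40.9
time_s: 7.87
position: [457.8, -42.1, 190.5]
ee_rot: [-0.001, 0.658, 0.753, -0.0]
force: [-0.7, 0.0, -0.6]
gripper_width: 42.0
grip_force: 40.9
[ 0.403  0.3   -0.536  1.98   0.192  0.912 -0.098] [-5.25875403e-04  6.58156512e-01  7.52880896e-01 -2.90818185e-04] [457.83997235 -42.07732228 190.47905225]
psi 1.704857227707603
```

View pics/m2.png

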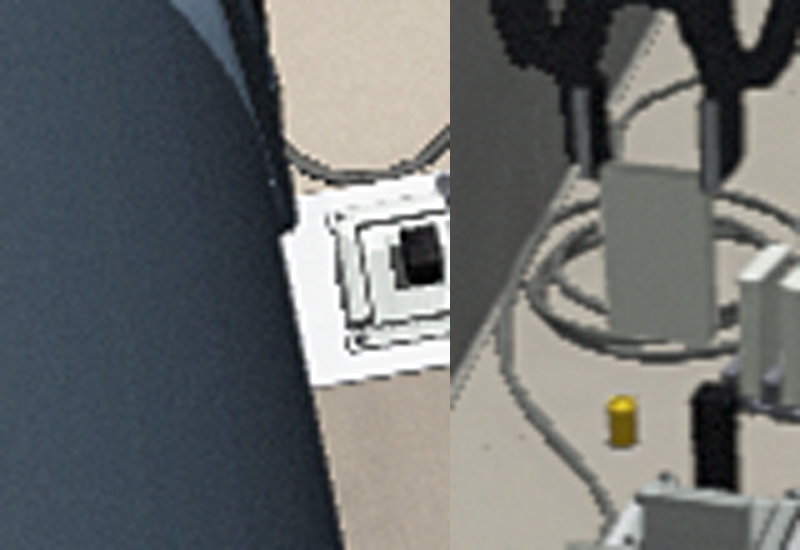

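Plate 1 hangs upright: its top is at scene crop y≈165 and its bottom corners are at ≈(608,335) and (712,347). The fingertips hold only the top ~8 mm. I'll check its pose against the prediction.

```bash
python3 - <<'E'
from h import *
p=[457.8,-42.1,1.705]; ob=np.array([(608,335),(712,347),(608,165),(712,173)])
obi=(ob-[450,0]+.5)/5-.5+[195,110]
L=np.array([[6,-22,0],[6,22,0],[6,-22,72],[6,22,72]],float)
def f(v): 
    Q=place([p[0]+v[0],p[1]+v[1],p[2]],L); Q[:,2]+=v[2]; return (proj("scene",Q)-obi).ravel()
print("pred 155.5:",f([0,0,155.5]).round(1))
r=least_squares(lambda v:np.r_[f([v[0],0,v[1]])],[0,155.]);print(r.x,r.fun.round(1))
d=np.load("deck.npy");print(place(d,[[-7,0,10],[-24,0,10]]).round(1))
E
```

```text
pred 155.5: [-0.1  0.2 -0.   0.3 -2.1  1.3 -0.9  1.9]
[ -1.87338708 157.87806357] [ 0.6 -0.7  0.8 -0.6 -1.3  0.3 -0.1  0.9]
[[458.2 -42.3  10. ]
 [460.5 -59.1  10. ]]
```

```bash
echo '[-2,0,15,0,35,0,0,25,0,35,0,0,25,0,35,0,0,25,0,35,0,0,15,0,35,0,0,10,0,35,0,0,10,0,35,0,0,8,0,35,0,0,6,0,35,0,0,3,0,35,0,0,0,0,35,0,0,0,0,35]' | python3 -m pendant && echo '[0,0,1,0,35,0,0,1,0,35,0,0,1,0,35,0,0,0,0,35,0,0,0,0,35]' | python3 -m pendant
```

```text
time_s: 8.97
position: [458.8, -44.3, 49.2]
ee_rot: [0.0, 0.657, 0.753, 0.0]
force: [0.0, 0.1, -0.4]
gripper_width: 41.9
grip_force: 40.9
time_s: 9.38
position: [458.7, -44.4, 46.1]
ee_rot: [0.0, 0.657, 0.754, 0.0]
force: [0.4, -0.5, -0.5]
gripper_width: 41.7
grip_force: 40.9
```

```bash
echo '[0,0,0.7,0,35,0,0,0,0,35,0,0,0,0,35]' | python3 -m pendant;echo '[0,0,0.7,0,35,0,0,0,0,35,0,0,0,0,35]' | python3 -m pendant
```

```text
time_s: 9.63
position: [458.7, -44.4, 45.3]
ee_rot: [-0.0, 0.657, 0.754, 0.0]
force: [-0.5, 0.6, 1.1]
gripper_width: 41.5
grip_force: 40.9
time_s: 9.88
position: [458.7, -44.4, 44.9]
ee_rot: [0.0, 0.657, 0.754, -0.0]
force: [-1.8, -0.2, 5.1]
gripper_width: 41.7
grip_force: 41.5
```

```bash
echo '[0,0,0,0,44,0,0,0,0,48,0,0,0,0,54,0,0,0,0,60,0,0,0,0,60,0,0,0,0,60,0,0,0,0,60]' | python3 -m pendant && echo '[0,0,-10,0,60,0,0,-30,0,60,0,0,-30,0,60,0,0,-30,0,60,0,0,-30,0,60,0,0,-15.4,0,60,0,0,0,0,60]' | python3 -m pendant; python3 - <<'E'
from h import *
two("m3",(180,130,80,100),(195,170,80,100),5)
E
```

```text
time_s: 10.47
position: [458.7, -44.4, 44.6]
ee_rot: [-0.0, 0.657, 0.754, 0.0]
force: [-0.3, -0.2, 0.1]
gripper_width: 59.9
grip_force: 0.0
time_s: 11.05
position: [460.5, -44.3, 193.3]
ee_rot: [0.002, 0.658, 0.753, 0.002]
force: [-0.7, -0.5, 0.3]
gripper_width: 60.1
grip_force: 0.0
```

View pics/m3.png

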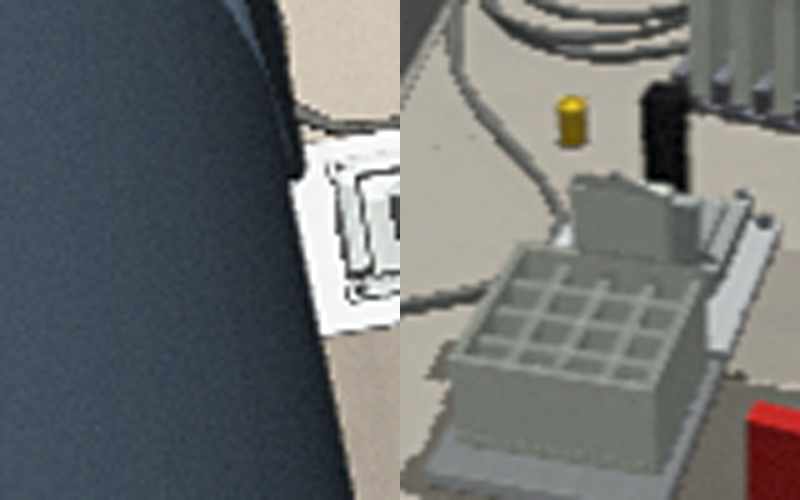

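```bash
python3 - <<'E'
from h import *
L=np.array([[6,-22,72],[6,22,72],[-6,22,72],[-6,-22,72],[6,-22,0],[6,22,0]],float); Q=place([458.7,-44.4,1.707],L); Q[:,2]+=10
print(((proj("scene",Q)-[195,170]+.5)*5-.5+[400,0]).round(0).tolist())
J=place(np.load("deck.npy"),[[-40,-25,54],[-40,25,54],[-40,25,12],[-40,-25,12]]);print(((proj("scene",J)-[195,170]+.5)*5-.5+[400,0]).round(0).tolist())
E
```

```text
[[567.0, 185.0], [666.0, 199.0], [674.0, 184.0], [576.0, 171.0], [575.0, 321.0], [670.0, 336.0]]
[[590.0, 193.0], [698.0, 208.0], [699.0, 285.0], [594.0, 270.0]]
```

The plate stands where predicted in front of the jaw (crop ≈(572–668, 175–200)). Now for the second plate.

```bash
echo '[0,0,0,0.1,62,0,0,0,0.11,62,0,0,0,0.12,62,0,0,0,0.12,62,0,0,0,0.12,62,0,0,0,0.12,62,0,0,0,0.12,62,0,0,0,0.12,62,0,0,0,0.12,62,0,0,0,0.12,62,0,0,0,0.12,62,0,0,0,0.12,62]' | python3 -m pendant && echo '[0,0,0,0.12,62,0,0,0,0.12,62,0,0,0,0.057,62,0,0,0,0,62]' | python3 -m pendant && echo '[0.5,25,0,0,62,0,35,0,0,62,0,35,0,0,62,0,35,0,0,62,0,35,0,0,62,0,35,0,0,62,0,19.3,0,0,62,0,0,0,0,62,0,0,0,0,62,0,0,0,0,62]' | python3 -m pendant
```

```text
time_s: 12.15
position: [457.7, -44.4, 188.4]
ee_rot: [-0.0, 0.989, 0.145, -0.001]
force: [0.1, 0.8, -0.1]
gripper_width: 61.6
grip_force: 0.0
time_s: 12.48
position: [457.7, -44.3, 188.6]
ee_rot: [0.0, 1.0, -0.001, -0.001]
force: [-1.1, -0.0, -0.3]
gripper_width: 62.1
grip_force: 0.0
time_s: 13.32
position: [458.8, -262.6, 189.1]
ee_rot: [-0.001, 1.0, 0.001, -0.001]
force: [0.1, -0.2, -1.0]
gripper_width: 61.8
grip_force: 0.0
```

```bash
echo '[0,0,15,0,62,0,0,30,0,62,0,0,30,0,62,0,0,30,0,62,0,0,20,0,62,0,0,15,0,62,0,0,10,0,62,0,0,4,0,62,0,0,0,0,62,0,0,0,0,62]' | python3 -m pendant && echo '[0,0,0,0,35,0,0,0,0,35,0,0,0,0,35,0,0,0,0,35,0,0,0,0,35,0,0,0,0,35,0,0,0,0,35]' | python3 -m pendant 40 && echo '[0,0,-5,0,35,0,0,-15,0,35,0,0,-25,0,35,0,0,-25,0,35,0,0,-25,0,35,0,0,-25,0,35,0,0,-20,0,35,0,0,-10,0,35,0,0,0,0,35,0,0,0,0,35]' | python3 -m pendant
```

```text
time_s: 14.15
position: [459.6, -263.3, 36.6]
ee_rot: [0.0, 1.0, 0.0, 0.0]
force: [-1.0, -1.3, 0.2]
gripper_width: 62.1
grip_force: 0.0
time_s: 14.73
position: [460.0, -264.0, 37.3]
ee_rot: [0.0, 1.0, -0.0, 0.001]
force: [0.0, -0.2, 5.5]
gripper_width: 42.9
grip_force: 39.9
time_s: 15.57
position: [459.0, -263.7, 186.0]
ee_rot: [0.0, 1.0, -0.0, 0.0]
force: [-0.6, -0.4, -0.4]
gripper_width: 42.6
grip_force: 40.7
```

```bash
echo '[0,-10,0,0,35,1.7,-25,0,0,35,0,-25,0,0,35,0,-25,0,0,35,0,-25,0,0,35,0,-25,0,0,35,0,-25,0,0,35,0,-23,0,0,35,0,-20,0,0,35,0,0,0,0,35]' | python3 -m pendant && echo '[0,0,0,-0.1,35,0,0,0,-0.11,35,0,0,0,-0.12,35,0,0,0,-0.12,35,0,0,0,-0.12,35,0,0,0,-0.12,35,0,0,0,-0.12,35,0,0,0,-0.12,35,0,0,0,-0.12,35,0,0,0,-0.12,35,0,0,0,-0.12,35,0,0,0,-0.12,35]' | python3 -m pendant && echo '[0,0,0,-0.12,35,0,0,0,-0.12,35,0,0,0,-0.057,35,0,0,0,0,35,0,0,0,0,35,0,0,0,0,35]' | python3 -m pendant ; python3 - <<'E'
from h import *
s=arm.read_state();q=s['ee_rot'];print("psi",2*np.arctan2(q[2],q[1]),s['position'])
two("m4",(200,120,70,110),(195,110,80,110),5)
L=np.array([[6,-22,0],[6,22,0],[6,22,72],[6,-22,72]],float)
for (P,z) in((s['position'],s['position'][2]-30),([458.6,-44.3],10)):
    Q=place([P[0],P[1],1.706],L);Q[:,2]+=z;print(((proj("scene",Q)-[195,110]+.5)*5-.5+[350,0]).round(0).tolist())
E
```

```text
time_s: 16.4
position: [459.9, -55.5, 184.8]
ee_rot: [-0.001, 1.0, 0.003, -0.001]
force: [-0.9, 0.7, 0.2]
gripper_width: 42.5
grip_force: 40.7
time_s: 17.4
position: [459.8, -60.5, 184.7]
ee_rot: [-0.001, 0.76, 0.65, -0.001]
force: [-0.2, -0.3, -0.5]
gripper_width: 42.6
grip_force: 40.7
time_s: 17.9
position: [460.4, -60.6, 185.4]
ee_rot: [-0.001, 0.658, 0.753, -0.0]
force: [0.1, 0.6, -1.3]
gripper_width: 42.2
grip_force: 40.7
psi 1.7044948547572618 [460.3840504  -60.58640011 185.41464494]
[[522.0, 315.0], [625.0, 327.0], [621.0, 164.0], [513.0, 153.0]]
[[525.0, 621.0], [620.0, 636.0], [616.0, 499.0], [517.0, 485.0]]
```

View pics/m4.png

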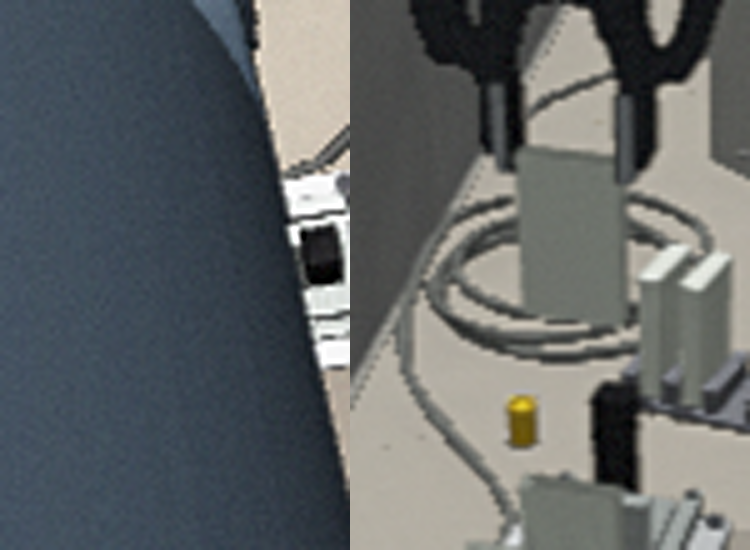

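Plate B hangs upright at the predicted spot, and plate A stands in front of the jaw with its top at crop ≈(525–620, 480–487). I'll lower B.

```bash
echo '[0,0,15,0,35,0,0,25,0,35,0,0,25,0,35,0,0,20,0,35,0,0,15,0,35,0,0,12,0,35,0,0,10,0,35,0,0,8,0,35,0,0,6,0,35,0,0,5,0,35,0,0,0,0,35,0,0,0,0,35]' | python3 -m pendant && echo '[0,0,1,0,35,0,0,1,0,35,0,0,1,0,35,0,0,0,0,35,0,0,0,0,35]' | python3 -m pendant
```

```text
time_s: 19.0
position: [461.0, -60.6, 45.1]
ee_rot: [0.0, 0.657, 0.754, 0.0]
force: [-0.7, -0.3, -0.6]
gripper_width: 42.3
grip_force: 40.7
time_s: 19.42
position: [460.9, -60.7, 42.1]
ee_rot: [0.0, 0.657, 0.753, 0.0]
force: [0.1, 0.2, 0.2]
gripper_width: 41.9
grip_force: 40.7
```

```bash
for i in 1 2; do echo '[0,0,1,0,35,0,0,0,0,35,0,0,0,0,35]' | python3 -m pendant; done
```

```text
time_s: 19.67
position: [461.1, -60.7, 41.3]
ee_rot: [0.0, 0.657, 0.754, 0.0]
force: [-0.8, 0.3, 4.1]
gripper_width: 42.7
grip_force: 41.1
time_s: 19.92
position: [461.3, -60.8, 41.0]
ee_rot: [0.001, 0.657, 0.753, 0.0]
force: [-3.1, -0.1, 19.8]
gripper_width: 42.4
grip_force: 42.6
```

```bash
echo '[0,0,-0.7,0,40,0,0,0,0,44,0,0,0,0,48,0,0,0,0,54,0,0,0,0,60,0,0,0,0,60,0,0,0,0,60,0,0,0,0,60]' | python3 -m pendant && echo '[0,0,-10,0,60,0,0,-30,0,60,0,0,-30,0,60,0,0,-30,0,60,0,0,-30,0,60,0,0,-15,0,60,0,0,0,0,60]' | python3 -m pendant && echo '[-20,0,0,0,60,-24.5,0,0,0,60,-10,0,0,0,60,0,0,0,0,60,0,0,0,0,60,0,0,0,0,60]' | python3 -m pendant; python3 - <<'E'
from h import *
s=arm.read_state();q=s['ee_rot'];print("psi",2*np.arctan2(q[2],q[1]),s['position'])
two("m5",(210,130,75,100),(205,130,85,120),5)
L=np.array([[6,-22,72],[6,22,72],[-6,22,72],[-6,-22,72]],float)
for P in([460.9,-60.7],[458.6,-44.3]):
    Q=place([*P,1.706],L);Q[:,2]+=10;print(((proj("scene",Q)-[205,130]+.5)*5-.5+[375,0]).round(0).tolist())
E
```

```text
time_s: 20.58
position: [460.8, -60.7, 40.6]
ee_rot: [-0.0, 0.657, 0.754, -0.0]
force: [-0.1, 0.5, -1.0]
gripper_width: 60.1
grip_force: 0.0
time_s: 21.17
position: [462.7, -60.6, 189.0]
ee_rot: [0.002, 0.658, 0.753, 0.002]
force: [0.4, 0.1, -0.3]
gripper_width: 59.9
grip_force: 0.0
time_s: 21.67
position: [467.9, -113.5, 185.3]
ee_rot: [-0.001, 0.657, 0.754, 0.0]
force: [-0.3, 0.5, 0.1]
gripper_width: 60.1
grip_force: 0.0
psi 1.70759511997554 [ 467.946643   -113.54388622  185.31119705]
[[504.0, 365.0], [602.0, 379.0], [610.0, 364.0], [513.0, 351.0]]
[[492.0, 385.0], [591.0, 399.0], [599.0, 384.0], [501.0, 371.0]]
```

View pics/m5.png

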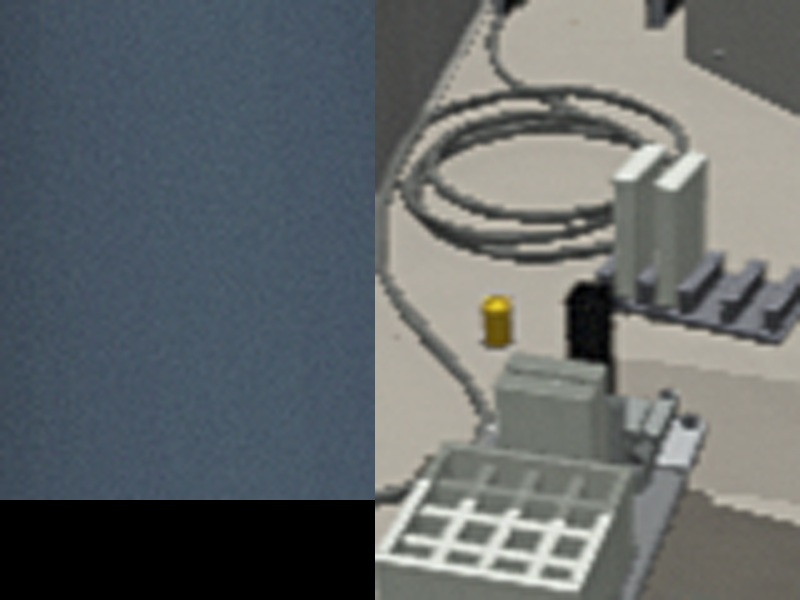

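Both plates stand side by side in front of the jaw (scene crop ≈(500–605, 355–385)), with two left in the rack. Next I'll descend over the tab and grip it.

```bash
echo '[0,0,20,0,60,0,0,30,0,60,0,0,30,0,60,0,0,25,0,60,0,0,15,0,60,0,0,10,0,60,0,0,10,0,60,0,0,5,0,60,0,0,0,0,60,0,0,0,0,60]' | python3 -m pendant && echo '[0,0,0,0,40,0,0,0,0,30,0,0,0,0,15,0,0,0,0,10,0,0,0,0,10,0,0,0,0,10,0,0,0,0,10,0,0,0,0,10,0,0,0,0,10]' | python3 -m pendant 40
```

```text
time_s: 22.6
position: [468.6, -114.5, 41.1]
ee_rot: [0.0, 0.657, 0.754, 0.0]
force: [-0.8, 0.6, 0.2]
gripper_width: 60.1
grip_force: 0.0
time_s: 23.35
position: [469.4, -114.7, 41.5]
ee_rot: [0.001, 0.657, 0.754, 0.001]
force: [1.7, 0.3, 6.3]
gripper_width: 18.9
grip_force: 43.4
```

```bash
echo '[1,0,-0.3,0,10,2,0,0,0,10,2,0,0,0,10,2,0,0,0,10,2,0,0,0,10,1,0,0,0,10,0,0,0,0,10,0,0,0,0,10]' | python3 -m pendant && echo '[1,0,0,0,10,1,0,0,0,10,1,0,0,0,10,0,0,0,0,10,0,0,0,0,10]' | python3 -m pendant
```

```text
time_s: 24.02
position: [468.0, -104.6, 41.5]
ee_rot: [0.001, 0.657, 0.754, 0.001]
force: [4.7, -2.2, 5.9]
gripper_width: 18.9
grip_force: 43.4
time_s: 24.43
position: [467.5, -101.7, 41.5]
ee_rot: [0.001, 0.657, 0.754, 0.001]
force: [4.2, -2.5, 5.9]
gripper_width: 19.1
grip_force: 43.4
```

```bash
echo '[1,0.3,-0.4,0,10,1,0.3,-0.3,0,10,0,0,0,0,10,0,0,0,0,10]' | python3 -m pendant && echo '[1,0,0,0,10,0,0,0,0,10,0,0,0,0,10]' | python3 -m pendant
```

```text
time_s: 24.77
position: [467.2, -99.7, 41.6]
ee_rot: [0.0, 0.657, 0.754, 0.0]
force: [5.3, -3.2, -2.9]
gripper_width: 18.7
grip_force: 42.3
time_s: 25.02
position: [467.1, -98.7, 41.6]
ee_rot: [0.0, 0.657, 0.754, 0.0]
force: [5.6, -2.4, -3.3]
gripper_width: 19.0
grip_force: 42.4
```

```bash
echo '[0.7,0,0,0,10,0,0,0,0,10,0,0,0,0,10]' | python3 -m pendant
```

```text
time_s: 25.27
position: [467.0, -98.1, 41.6]
ee_rot: [0.0, 0.657, 0.754, 0.0]
force: [4.9, -3.5, -2.7]
gripper_width: 18.8
grip_force: 42.4
```

```bash
echo '[0.7,0.4,0.2,0,10,0,0,0,0,10,0,0,0,0,10]' | python3 -m pendant; echo '[0.6,0,0,0,10,0,0,0,0,10,0,0,0,0,10]' | python3 -m pendant
```

```text
time_s: 25.52
position: [466.9, -97.6, 41.5]
ee_rot: [0.0, 0.658, 0.753, -0.0]
force: [2.6, -4.3, 1.2]
gripper_width: 19.1
grip_force: 42.9
time_s: 25.77
position: [466.9, -96.9, 41.5]
ee_rot: [0.0, 0.658, 0.753, -0.0]
force: [4.0, -3.1, 1.9]
gripper_width: 18.8
grip_force: 42.9
```

```bash
echo '[0.6,0.2,0,0,10,0,0,0,0,10,0,0,0,0,10]' | python3 -m pendant; echo '[0.6,0,0,0,10,0,0,0,0,10,0,0,0,0,10]' | python3 -m pendant
```

```text
time_s: 26.02
position: [466.8, -96.4, 41.5]
ee_rot: [0.0, 0.658, 0.753, -0.0]
force: [3.6, -4.2, 2.7]
gripper_width: 19.0
grip_force: 43.0
time_s: 26.27
position: [466.7, -96.1, 41.5]
ee_rot: [0.0, 0.658, 0.753, -0.0]
force: [2.7, -4.3, 1.8]
gripper_width: 18.6
grip_force: 42.9
```

```bash
echo '[0.6,0.2,0,0,10,0,0,0,0,10,0,0,0,0,10]' | python3 -m pendant; echo '[0.6,0,0,0,10,0,0,0,0,10,0,0,0,0,10]' | python3 -m pendant
```

```text
time_s: 26.52
position: [466.7, -96.1, 41.5]
ee_rot: [0.0, 0.658, 0.753, -0.001]
force: [3.7, -7.4, 3.0]
gripper_width: 19.0
grip_force: 43.0
time_s: 26.77
position: [466.7, -96.0, 41.5]
ee_rot: [0.001, 0.658, 0.753, -0.001]
force: [3.8, -9.9, 1.5]
gripper_width: 19.0
grip_force: 42.9
```

```bash
echo '[0.1,0,0,0,10,0,0,0,0,10,0,0,0,0,10,0,0,0,0,10,0,0,0,0,10,0,0,0,0,10]' | python3 -m pendant; python3 - <<'E'
from h import *
F=[]
for i in range(4):
    if i==0: two("m6",(210,130,75,100),(205,130,85,120),5)
    optics.grab_frame("scene"); F.append(arm.read_state()['force'])
F=np.mean(F,0);print(F,"axial",F[:2]@[-.136,.991],"lat",F[:2]@[.991,.136])
E
```

```text
time_s: 27.27
position: [466.7, -96.0, 41.5]
ee_rot: [0.001, 0.658, 0.753, -0.001]
force: [3.2, -9.3, 1.9]
gripper_width: 18.9
grip_force: 42.9
[  3.81000202 -10.3251833    1.42821834] axial -10.750416929869031 lat 2.371487073162006
```

View pics/m6.png

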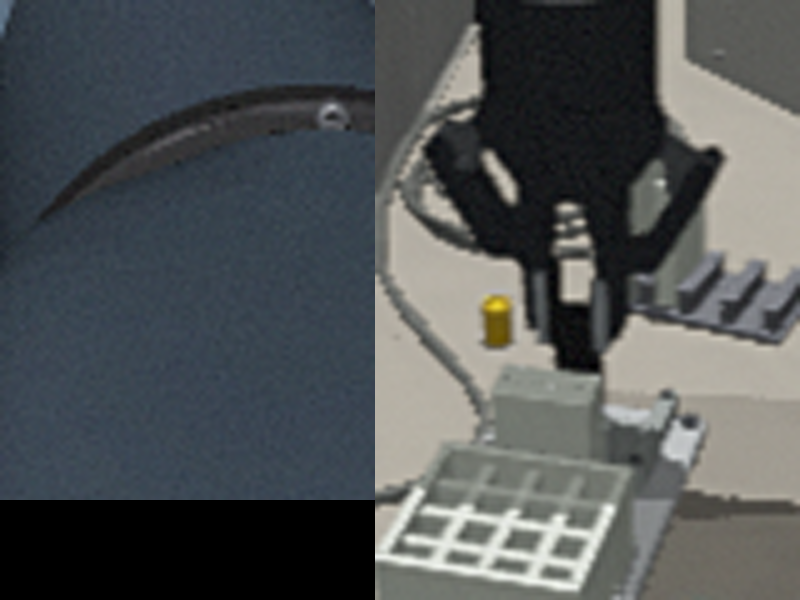

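The stack is closed: the plates are upright and flush at crop ≈(497–603, 370–445), and the fingers touch only the tab. The push is a steady ~10.7 N with the jaw ~19 mm in, short of its 24 mm stop. Handing in.

```bash
python3 -c "
from station import job
print(job.sign_off())"
```

```text
the job is handed in; nothing more can be done
None
```

Job handed in at about 27 s: two spacers stand upright between block and jaw, two stay in the rack, and the arm still holds the clamp closed by its tab at about 10.7 N, with the jaw about 19 mm in and short of its 24 mm stop.

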